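# Find the stamped sample crate and push it to the dispatch line

## Robot

A 6-joint arm with a two-finger parallel gripper is mounted at the origin on a cart in front of the work surface, level with it; the furniture and walls round the work are solid. World frame = base frame: x ahead of the robot, y to its left, z up, the work surface at z = 0. Lengths are in m, angles in rad, forces in N, time in s.
With the tool pointing down it reaches from about 0.425 to 0.925 m from the base axis. Payload 12.5 kg.
Tool frame: the origin (TCP) lies midway between the tips of the shut fingers; the grasp point (between the pads) lies 19 mm behind it; z points along the fingers, y is the line along which they close (so a half turn about z gives the same grasp; the last joint's range is limited). The gripper opens to 85 mm and grips with 20 to 120 N. Pads are 22 mm wide; open, the fingers measure 114 mm over their backs; the gripper's body (76 mm by 85 mm) begins 54 mm behind the grasp point. The pads swing forward as they close: fully open they stand 13 mm farther back than shut.
Start: joints at [-1.214, 0.491, 1.559, -0, 1.092, -0.106], TCP at [0.279, -0.559, 0.231] pointing down, gripper open.
Joint ranges: [-3.1, 3.1], [-0.84, 2.19], [0.05, 2.79], [-1.13, 4.28], [0.06, 2.93], [-2.69, 2.69]. Speed limits (rad/s): [2.22, 2.22, 2.79, 3.14, 3.14, 3.14].

## Interface

Orientations are given as a 3x3 rotation matrix whose columns are the frame's x, y, z axes.
In Python, from bench import ctrl gives the robot as it stands. The module is installed in compiled form; this text tells all that it offers.
- The arm moves only by the tool move_arm, never from a script. Its argument "increments" is a list of rows, each a list of 3 entries, a list of its own where there are three numbers: the closure, from 0 (fully open) to 1 (shut), then the shift along the tool's x, y, z as a fraction of full scale, then the turn about the tool's z as a fraction of full scale. A call has 1 to 8 rows; each row is the pose to reach, as a shift and turn from the pose commanded when the call began, along the tool's axes at that moment; what a row does not reach only later rows make up. Full scale, the value 1, is 0.4 m for a shift and 90 degrees for a turn. A row lasts 1/8 s, in which the tool goes at most 62.5 mm and 10.7 degrees, less where a joint would pass 70% of its speed; a pose out of reach is approached as far as the arm can. A call with a number of a shift or a turn outside -1 to 1 is refused whole. A call with a gripper value outside its range is refused whole. The fingers move at their own pace and stop on an object; "newtons" is the grip in N (left out, the last holds). Time passes only in rows, so rows that repeat a pose let the fingers close. It gives the time, the measured TCP pose, the force, the opening and the grip force at its end, in the units of the state.
- ctrl.state(): the state, without advancing time (a new reading comes with each control period).
- ctrl.capture(name): name is "scene" or "top" or "wrist"; returns a dict with "pixels" (384x512x3 uint8, blue, green, red), "depth" (384x512 float32, m along the optical axis (not along the pixel's ray), 0 where there is no reading), "fx", "fy", "cx", "cy" (pixels), "view" (4x4, takes a point from world to camera coordinates). Camera axes: x right, y down, z forward; pixel columns grow to the right and rows downward; lengths in m; the calibration is good to about 2 mm. A picture is of the moment at which its call begins.
- ctrl.finish_job(): hands the job in; it is judged then, once.
The state is a dict: "t": time; "joints": joint angles; "qd": joint speeds; "tau": joint torques, N m; "eef_pos": TCP position; "orientation": TCP orientation; "contact_force": force on the tool from outside, world axes, zero at the start; "wrist_torque": the same for the moment, N m; "finger_gap": finger opening in m; "finger_force": force on a finger pad.
Only numpy, scipy, OpenCV 4.12 (cv2) and the standard library are available. Lean on these libraries where they do the work, as an engineer would, in place of code of your own. Each camera call takes 0.05 s, during which the arm holds its last target. There are 200 camera calls.

## Task

One of the two grey sample crates carries a red stamp on its underside. Push each crate over, away from the robot and onto its back, so that both undersides can be seen from the robot's side; then push the stamped crate, still lying, forward along the worktop until the middle of its leading rim lies on the yellow dispatch line, and leave the other crate lying short of the line. Lift or carry nothing, and leave the blue-capped bottle and the plastic cup alone.

Things in the scene. Friction and masses are not known exactly. Their poses are not given: they have to be found in the camera images.
- crate_a: One of two like open-topped grey crates with blue rim and white floor, empty, 0.28-0.46 kg; left or right at random: 72 mm deep (its x), 120 wide (y), 98 high (z), walls 4 mm, rubber strips under near and far edges. Starts upright, its x axis pointing away from the robot (yaw within 0.2). Origin: centre of the underside, 36 mm up when lying on its back.
- crate_b: The other crate, same shape, size and axes as crate_a. Pushed level with 2 N high on the near wall (about 86 mm up), a crate turns about its far bottom edge, hardly sliding, and beyond 0.7 rad falls onto its far wall; it then lies 72 mm high and 98 mm long, its underside upright and facing the robot, its own z axis level, away from the robot
- crate_a_rim (a point): Middle of the upper far (own +x) rim edge of crate_a, 98 mm above its underside along its z axis; when the crate lies on its back this is the middle of its leading edge, on the worktop
- crate_b_rim (a point): Middle of the upper far (own +x) rim edge of crate_b, 98 mm above its underside along its z axis; when the crate lies on its back this is the middle of its leading edge, on the worktop
- crate_a_far_foot (a point): Middle of the far (own +x) bottom edge of crate_a, the edge about which it tips; it stays on the worktop all along
- crate_b_far_foot (a point): Middle of the far (own +x) bottom edge of crate_b, likewise
- stamp (a point): Centre of the red stamp (a dot in a ring, 48 mm across) on the underside of one of the crates, in the middle of that underside; out of sight until that crate is tipped
- dispatch_line: Straight yellow tape line on the worktop, 32 mm wide, 600 mm long, flat, beyond the crates, close before the water bath. Origin: its middle; its y axis runs along the line, its x axis across it, away from the robot
- bottle_blue_cap: Small clear bottle with blue cap, 29 mm across, 75 mm high, standing between the crates. Origin: centre of its underside. To be left alone
- plastic_cup_1: Clear plastic cup, 94 mm across, 72 mm high, standing to the right of the crates. Origin: centre of its underside. To be left alone

How it is judged:
On the way:
1. both crates lie on their backs, short of the dispatch line (angle between crate_a's own z axis and vertical between 1.45 and 1.7 rad and angle between crate_b's own z axis and vertical between 1.45 and 1.7 rad and x of each of crate_a_rim, crate_b_rim in the frame of dispatch_line below -0.02 m), for 0.2 s.
At the end, for the whole second after the job is handed in: The stamped crate lies at rest on its back with the middle of its leading rim on the yellow tape (within 16 mm of the tape's middle line, and within its length); the other crate lies at rest on its back, its leading rim at least 20 mm before the tape's middle line (x of crate_a_rim in the frame of dispatch_line between -0.016 and 0.016 m and y of crate_a_rim in the frame of dispatch_line between -0.3 and 0.3 m and x of crate_b_rim in the frame of dispatch_line below -0.02 m and angle between crate_a's own z axis and vertical between 1.45 and 1.7 rad and angle between crate_b's own z axis and vertical between 1.45 and 1.7 rad and linear speed of each of crate_a, crate_b below 0.01 m/s); the robot touches nothing.
It fails at once if a crate is lifted, or tipped any way but away from the robot (its far bottom edge rises more than 30 mm) (height (world z) of any of crate_a_far_foot, crate_b_far_foot above 0.03 m).
It fails at once if the blue-capped bottle or the cup is moved by more than 30 mm or knocked over (distance of any of bottle_blue_cap, plastic_cup_1 from where it was at the start of the episode above 0.03 m or angle between any of bottle_blue_cap, plastic_cup_1's own z axis and vertical above 0.5 rad).
It also fails if it takes over 70 s, if anything falls off the work surface, if the arm or the gripper's body presses on something with over 40 N, if the wrist force passes 120 N, or if a joint passes its speed limit or range.

## Working session

There is one attempt and no reset: what is moved stays moved. The work goes in short steps, Python scripts to look and compute and a tool call to move; the robot and the scene stay as the last step left them, time stands still between calls to the robot, and variables do not carry over. Pictures are saved under pics/ and viewed, at most 10 in all, crops included, and the job is handed in when it is done.

Besides the shell and the picture viewer there is one more tool, called after "Call:" as a command line: name --argument value ..., lists and objects as JSON in quotes. move_arm: Moves the arm, as the interface text tells. Shift numbers are shares of 0.4 m and turn numbers shares of 90 degrees, none past 1 either way. Its arguments: {"type":"object","properties":{"increments":{"type":"array","items":{"type":"array"}},"newtons":{"type":"number"}},"required":["increments"]}

```bash
mkdir -p pics
cat > h.py <<'E'
import numpy as np, cv2
from bench import ctrl
def world(c):
    h,w=c["depth"].shape; u,v=np.meshgrid(np.arange(w),np.arange(h)); d=c["depth"].astype(float)
    P=np.stack([(u-c["cx"])/c["fx"]*d,(v-c["cy"])/c["fy"]*d,d,np.ones_like(d)],-1)
    return (P@np.linalg.inv(np.array(c["view"])).T)[...,:3]
E
python3 - <<'E'
from h import *
ims=[]
s=ctrl.state(); print(s)
for n in("scene","top"):
    c=ctrl.capture(n); np.savez(f"{n}0.npz",**c); ims.append(c["pixels"]); print(n,np.linalg.inv(np.array(c["view"])).round(3).tolist())
cv2.imwrite("pics/a.png",cv2.resize(np.vstack(ims),None,fx=.78,fy=.78))
cv2.imwrite("pics/top0.png",ims[1])
E
```

```text
{'t': 0.0, 'joints': array([-1.21362835e+00,  4.91564750e-01,  1.55948945e+00,  2.48994831e-05,
        1.09170814e+00, -1.05602190e-01]), 'qd': array([ 0.00171352, -0.00016746,  0.00123191, -0.00064398,  0.00102647,
        0.00082028]), 'tau': array([ 2.25681652e-03, -6.18450093e+01, -2.61590981e+01,  1.05236417e-06,
        4.14855007e-03, -9.54356381e-06]), 'eef_pos': array([ 0.27895556, -0.55901814,  0.23071074]), 'orientation': array([[ 8.94824408e-01,  4.46418110e-01, -3.88247830e-04],
       [ 4.46418255e-01, -8.94823739e-01,  1.10359645e-03],
       [ 1.45252065e-04, -1.16084596e-03, -9.99999316e-01]]), 'contact_force': array([0.52511185, 0.4341675 , 0.35217661]), 'wrist_torque': array([ 0.00348947,  0.00706364, -0.02509447]), 'finger_force': 0.0, 'finger_gap': 0.0854671539835609}
scene [[-0.753, -0.467, 0.464, 0.13], [-0.658, 0.512, -0.553, 0.435], [0.021, -0.721, -0.693, 0.676], [0.0, 0.0, 0.0, 1.0]]
top [[-0.008, -0.982, 0.188, 0.291], [-1.0, 0.008, 0.0, -0.082], [-0.002, -0.188, -0.982, 1.193], [0.0, 0.0, 0.0, 1.0]]
```

View pics/a.png

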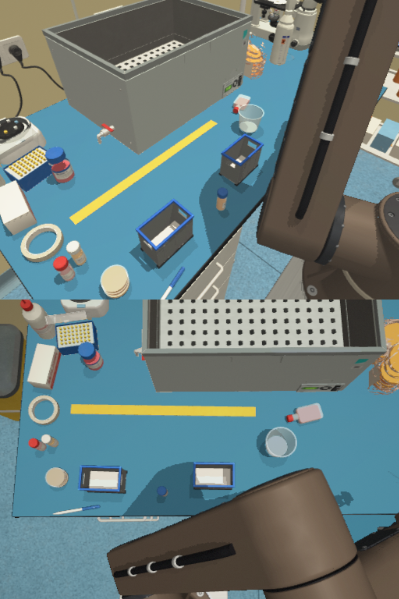

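The picture shows the left crate at about (103,479), the right crate at (213,475), the bottle between them at (162,490) and the cup at (281,442). The tape runs along row 411, with the water bath behind it. Next I measure these.

```bash
cat >> h.py <<'E'
def blobs(c,m,amin=30):
    n,l,st,ce=cv2.connectedComponentsWithStats(m.astype(np.uint8)); W=world(c); out=[]
    for i in range(1,n):
        if st[i,4]>=amin:
            P=W[(l==i)&(c["depth"]>0)]
            if len(P)>5: out.append((ce[i].round(),P))
    return out
def rect(P):
    r=cv2.minAreaRect((P[:,:2]*1000).astype(np.float32)); return [np.round(x,1) for x in r]
def masks(c):
    hsv=cv2.cvtColor(c["pixels"],cv2.COLOR_BGR2HSV); h,s,v=cv2.split(hsv)
    return hsv,(h>20)&(h<35)&(s>120)&(v>120),(h>108)&(h<125)&(s>140)&(v>60)
E
python3 - <<'E'
from h import *
for n in("scene","top"):
    c=dict(np.load(n+"0.npz")); hsv,Y,B=masks(c)
    if n=="top": print("table hsv",hsv[540-300 if 0 else 170,200],"rim",[hsv[r,105:160:8].tolist() for r in (213,214)])
    for nm,m in(("Y",Y),("B",B)):
        for ce,P in blobs(c,m,25):
            k=P[np.abs(P[:,2]-np.median(P[:,2]))<.012]
            if .2<np.median(k[:,0])<1: print(n,nm,ce,len(P),"z",np.percentile(P[:,2],[5,50,95]).round(3),rect(k))
# geometry from top depth: slabs
c=dict(np.load("top0.npz")); W=world(c); 
m=(W[...,2]>.085)&(W[...,2]<.11)&(W[...,0]>.4)&(W[...,0]<.62)&(c["depth"]>0)
for ce,P in blobs(c,m,30): print("slab",ce,len(P),rect(P))
m=(W[...,2]>.055)&(W[...,2]<.085)&(W[...,0]>.4)&(W[...,0]<.75)&(c["depth"]>0)
for ce,P in blobs(c,m,15): print("slab2",ce,len(P),rect(P))
m=(W[...,2]>.03)&(W[...,0]>.75)&(c["depth"]>0)
for ce,P in blobs(c,m,200): print("bath",ce,len(P),P.min(0).round(3),P.max(0).round(3))
E
```

```text
scene Y [178. 223.] 2179 z [-0.002  0.     0.002] [array([638.3,  36.5]), array([600.5,  34.4]), np.float64(88.6)]
scene Y [ 51. 194.] 25 z [0.053 0.057 0.059] [array([893.4, 278.5]), array([40.4,  5.1]), np.float64(9.4)]
scene Y [ 49. 199.] 41 z [0.053 0.056 0.059] [array([882.3, 289.3]), array([57.6,  6.1]), np.float64(7.5)]
scene Y [ 45. 203.] 45 z [0.051 0.056 0.059] [array([881.1, 301.4]), array([57.3,  7.2]), np.float64(8.6)]
scene Y [ 40. 205.] 48 z [0.053 0.056 0.058] [array([878.2, 314.1]), array([57.4,  5.4]), np.float64(7.0)]
scene Y [ 35. 209.] 49 z [0.052 0.056 0.059] [array([878.5, 326. ]), array([59.6,  7.4]), np.float64(8.3)]
scene Y [ 30. 212.] 50 z [0.052 0.057 0.058] [array([876.2, 339.2]), array([60.6,  6.3]), np.float64(8.6)]
scene Y [ 25. 215.] 50 z [0.052 0.056 0.058] [array([873.8, 351.6]), array([58.9,  5.1]), np.float64(7.9)]
scene Y [ 20. 219.] 51 z [0.052 0.056 0.059] [array([871.9, 363.7]), array([59.3,  6.5]), np.float64(7.3)]
scene B [310. 192.] 326 z [0.093 0.097 0.099] [array([ 416.2, -119.4]), array([120.9,  71.6]), np.float64(89.1)]
scene B [211. 28
[... 1025 characters left out ...]
([ 683.2, -689. ]), array([11.2, 44.2]), np.float64(19.7)]
slab2 [363. 180.] 362 [array([ 517. , -328.2]), array([92.2, 92.8]), np.float64(0.2)]
slab2 [ 60. 178.] 138 [array([531.7, 378.6]), array([28. , 26.4]), np.float64(25.4)]
slab2 [ 43. 184.] 142 [array([519.4, 416.3]), array([27.2, 26.6]), np.float64(51.6)]
slab2 [279. 214.] 108 [array([ 425.1, -124.4]), array([107.5,  44.3]), np.float64(88.8)]
slab2 [120. 220.] 125 [array([436.2, 215.3]), array([ 38.2, 112. ]), np.float64(19.5)]
slab2 [156. 225.] 44 [array([420.9, 149.6]), array([ 4.8, 38.4]), np.float64(87.5)]
bath [83. 41.] 5976 [0.75  0.222 0.03 ] [1.012 0.457 0.188]
bath [344.  31.] 19513 [ 0.75  -0.706  0.033] [0.988 0.059 0.314]
```

Call:
move_arm --increments '[[0,[0.797,-0.83,0],-0.695],[0,[0.797,-0.83,0],-0.695],[0,[0.797,-0.83,0],-0.695],[0,[0.797,-0.83,0],-0.695],[0,[0.797,-0.83,0],-0.695],[0,[0.797,-0.83,0],-0.695],[0,[0.797,-0.83,0],-0.695],[0,[0.797,-0.83,0],-0.695]]'

```text
t: 1.1
eef_pos: [0.4163, -0.1171, 0.2313]
orientation: [[0.013, 1.0, -0.0], [1.0, -0.013, 0.0], [0.0, -0.0, -1.0]]
contact_force: [0.2, -0.3, -0.9]
finger_gap: 0.0852
finger_force: 0.0
```

Call:
move_arm --increments '[[0,[0,0,0.15],0],[0,[0,0,0.3],0],[0,[0,0,0.34],0],[0,[0,0,0.37],0],[0,[0,0,0.39],0],[0,[0,0,0.39],0]]'

```text
t: 1.85
eef_pos: [0.4162, -0.1199, 0.0754]
orientation: [[0.016, 1.0, 0.0], [1.0, -0.016, -0.0], [-0.0, 0.0, -1.0]]
contact_force: [0.2, 0.2, -0.3]
finger_gap: 0.0857
finger_force: 0.0
```

Run:
```python
from h import *
a=ctrl.capture("scene")["pixels"];b=ctrl.capture("wrist")["pixels"]
cv2.imwrite("pics/b.png",np.hstack([cv2.resize(a[110:340,130:460],(400,280)),cv2.resize(b,(373,280))]))
```

```text
(no output)
```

View pics/b.png

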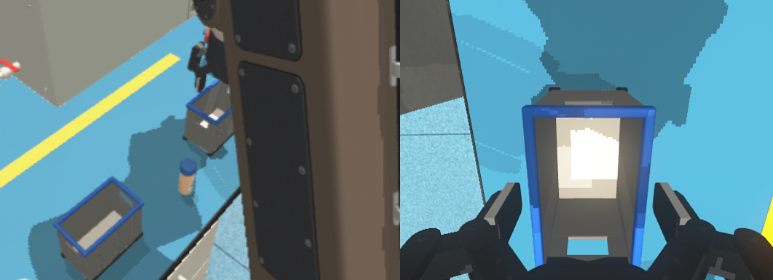

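The wrist view shows the right crate's rim between columns 528 and 655. The finger pads straddle it at about (505,215) and (665,215). I start the push.

Call:
move_arm --increments '[[0,[0,0.0125,0],0],[0,[0,0.025,0],0],[0,[0,0.0375,0],0],[0,[0,0.05,0],0],[0,[0,0.0625,0],0],[0,[0,0.075,0],0],[0,[0,0.0875,0],0],[0,[0,0.1,0],0]]'

```text
t: 2.95
eef_pos: [0.4565, -0.1206, 0.0754]
orientation: [[0.016, 1.0, 0.0], [1.0, -0.016, -0.0], [-0.0, 0.0, -1.0]]
contact_force: [-2.6, -0.1, 4.5]
finger_gap: 0.0851
finger_force: 2.2
```

Run:
```python
from h import *
a=ctrl.capture("scene")["pixels"];b=ctrl.capture("wrist")["pixels"]
cv2.imwrite("pics/c.png",np.hstack([cv2.resize(a[110:340,130:460],(400,280)),cv2.resize(b,(373,280))]))
```

```text
(no output)
```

View pics/c.png

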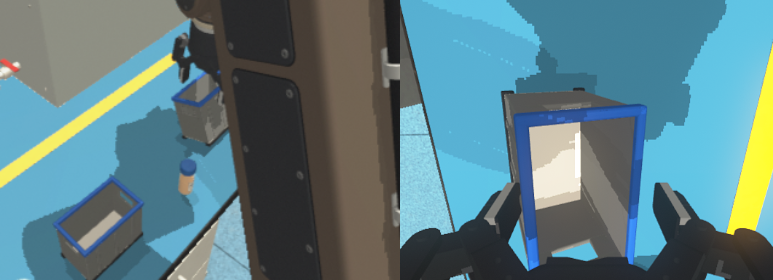

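The crate is tilting forward against the near finger, with its underside edge showing at (507,95). I continue forward while rising.

Call:
move_arm --increments '[[0,[0,0.016,-0.006],0],[0,[0,0.032,-0.013],0],[0,[0,0.048,-0.02],0],[0,[0,0.064,-0.028],0],[0,[0,0.08,-0.036],0],[0,[0,0.095,-0.044],0],[0,[0,0.11,-0.052],0],[0,[0,0.125,-0.06],0]]'

```text
t: 4.05
eef_pos: [0.5065, -0.1213, 0.0995]
orientation: [[0.016, 1.0, 0.0], [1.0, -0.016, -0.0], [-0.0, 0.0, -1.0]]
contact_force: [0.1, 0.3, -1.2]
finger_gap: 0.0852
finger_force: 0.0
```

Call:
move_arm --increments '[[0,[0,0,-0.12],0],[0,[0,0,-0.25],0],[0,[0,0,-0.35],0],[0,[0,0,-0.35],0]]'

```text
t: 4.55
eef_pos: [0.5071, -0.1216, 0.2422]
orientation: [[0.016, 1.0, 0.005], [1.0, -0.016, -0.002], [-0.002, 0.005, -1.0]]
contact_force: [0.4, 0.8, -0.6]
finger_gap: 0.0854
finger_force: 0.0
```

Run:
```python
from h import *
c=ctrl.capture("scene");a=c["pixels"];b=ctrl.capture("top")["pixels"]
cv2.imwrite("pics/d.png",np.hstack([cv2.resize(a[110:340,130:460],(400,280)),cv2.resize(b,(373,280))]))
```

```text
(no output)
```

View pics/d.png

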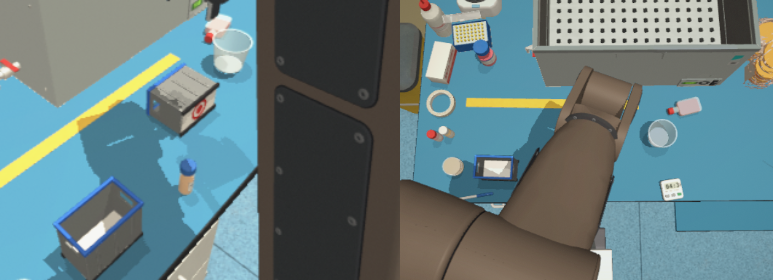

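The right crate now lies on its back and the red stamp shows at about (200,110), so the right crate is the one to dispatch. Next is the left crate.

Call:
move_arm --increments '[[0,[0.824,-0.261,0],0.018],[0,[0.824,-0.261,0],0.018],[0,[0.824,-0.261,0],0.018],[0,[0.824,-0.261,0],0.018],[0,[0.824,-0.261,0],0.018],[0,[0.824,-0.261,0],0.018],[0,[0.824,-0.261,0],0.018],[0,[0.824,-0.261,0],0.018]]'

```text
t: 5.65
eef_pos: [0.4069, 0.2095, 0.2384]
orientation: [[0.044, 0.999, -0.002], [0.999, -0.044, -0.001], [-0.001, -0.002, -1.0]]
contact_force: [-0.4, 0.3, -0.3]
finger_gap: 0.0855
finger_force: 0.0
```

Run:
```python
from h import *
print(ctrl.state()["eef_pos"])
c=ctrl.capture("wrist");W=world(c);hsv=cv2.cvtColor(c["pixels"],cv2.COLOR_BGR2HSV)
m=(W[...,2]>.085)&(W[...,2]<.105)&(abs(W[...,0]-.41)<.08)&(abs(W[...,1]-.21)<.1)&(hsv[...,0]>104)&(hsv[...,1]>140)
for ce,P in blobs(c,m,60): print(ce,len(P),rect(P))
```

```text
[0.40692665 0.20950713 0.23838547]
[258. 170.] 2316 [array([409.3, 208.4]), array([119.9,  71.8]), np.float64(87.7)]
```

Call:
move_arm --increments '[[0,[0,0,0.15],0],[0,[0,0.002,0.3],0],[0,[0,0.002,0.34],0],[0,[0,0.002,0.38],0],[0,[0,0.002,0.41],0],[0,[0,0.002,0.41],0]]'

```text
t: 6.45
eef_pos: [0.4078, 0.2092, 0.0747]
orientation: [[0.046, 0.999, -0.001], [0.999, -0.046, -0.001], [-0.001, -0.001, -1.0]]
contact_force: [-0.5, 0.4, -0.1]
finger_gap: 0.0851
finger_force: 0.0
```

Call:
move_arm --increments '[[0,[0,0.0125,0],0],[0,[0,0.025,0],0],[0,[0,0.0375,0],0],[0,[0,0.05,0],0],[0,[0,0.0625,0],0],[0,[0,0.075,0],0],[0,[0,0.0875,0],0],[0,[0,0.1,0],0]]'

```text
t: 7.45
eef_pos: [0.4482, 0.2081, 0.0753]
orientation: [[0.045, 0.999, 0.0], [0.999, -0.045, -0.0], [-0.0, 0.0, -1.0]]
contact_force: [-2.4, 0.0, 3.3]
finger_gap: 0.0853
finger_force: 1.6
```

Same signature as the first crate.

Call:
move_arm --increments '[[0,[0,0.016,-0.006],0],[0,[0,0.032,-0.013],0],[0,[0,0.048,-0.02],0],[0,[0,0.064,-0.028],0],[0,[0,0.08,-0.036],0],[0,[0,0.095,-0.044],0],[0,[0,0.11,-0.052],0],[0,[0,0.125,-0.06],0]]'

```text
t: 8.45
eef_pos: [0.4982, 0.2059, 0.0995]
orientation: [[0.045, 0.999, 0.0], [0.999, -0.045, -0.0], [-0.0, 0.0, -1.0]]
contact_force: [-0.2, -0.8, -0.5]
finger_gap: 0.0854
finger_force: 0.0
```

Call:
move_arm --increments '[[0,[0,0,-0.12],0],[0,[0,0,-0.25],0],[0,[0,0,-0.35],0],[0,[0,0,-0.35],0]]'

```text
t: 8.95
eef_pos: [0.4988, 0.2062, 0.2422]
orientation: [[0.044, 0.999, 0.005], [0.999, -0.044, 0.001], [0.002, 0.005, -1.0]]
contact_force: [-0.3, 0.6, -0.6]
finger_gap: 0.0849
finger_force: 0.0
```

```bash
cat > look.py <<'E'
from h import *
import sys
c=ctrl.capture("scene");t=ctrl.capture("top")
cv2.imwrite(f"pics/{sys.argv[1]}.png",np.hstack([cv2.resize(c["pixels"],(400,300)),cv2.resize(t["pixels"],(400,300))]))
for n,k in(("scene",c),("top",t)):
    W=world(k)
    hsv=cv2.cvtColor(k["pixels"],cv2.COLOR_BGR2HSV)
    for lo,hi,nm in((.065,.08,"topface"),(.012,.06,"sides")):
        m=(W[...,2]>lo)&(W[...,2]<hi)&(W[...,0]>.4)&(W[...,0]<.66)&(W[...,1]>-.25)&(W[...,1]<.32)&(k["depth"]>0)
        for ce,P in blobs(k,m,80): print(n,nm,ce,len(P),rect(P),"x",P[:,0].min().round(3),P[:,0].max().round(3),"z",P[:,2].mean().round(3))
    m=((hsv[...,0]<8)|(hsv[...,0]>172))&(hsv[...,1]>140)&(W[...,0]>.38)&(W[...,0]<.6)&(W[...,1]>-.25)&(W[...,1]<.3)
    for ce,P in blobs(k,m,15): print(n,"red",ce,len(P),P.mean(0).round(3))
E
python3 look.py e
```

```text
scene topface [280. 183.] 1309 [array([ 504.2, -122.2]), array([120.9, 100.3]), np.float64(88.6)] x 0.453 0.554 z 0.07
scene topface [182. 267.] 2549 [array([495.7, 205.5]), array([120.8, 100.7]), np.float64(87.7)] x 0.443 0.548 z 0.07
scene sides [278. 202.] 660 [array([476.8, -98.2]), array([148.1,  73.6]), np.float64(50.6)] x 0.456 0.552 z 0.035
scene sides [187. 291.] 819 [array([470. , 229.3]), array([149.6,  72. ]), np.float64(49.8)] x 0.446 0.546 z 0.034
scene red [294. 199.] 16 [ 0.459 -0.124  0.035]
top topface [274. 188.] 2034 [array([ 503.8, -124.9]), array([118.1,  98.8]), np.float64(88.5)] x 0.454 0.553 z 0.071
top topface [136. 193.] 1880 [array([495.7, 202.2]), array([117.9,  99. ]), np.float64(87.5)] x 0.444 0.546 z 0.07
top sides [160. 198.] 178 [array([485.7, 149.8]), array([ 39.7, 106.5]), np.float64(61.4)] x 0.446 0.542 z 0.034
```

View pics/e.png

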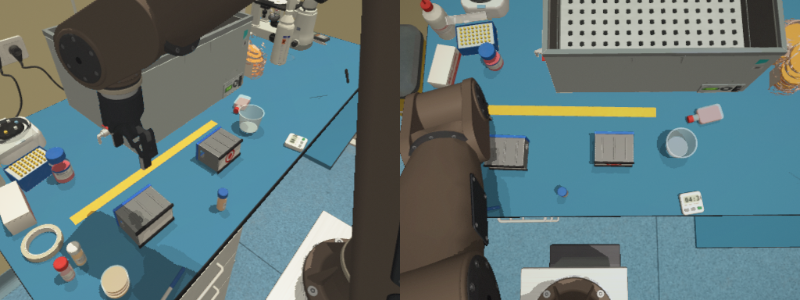

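Both crates lie on their backs, with top-face centres near (0.504,−0.124) and (0.496,0.204). The stamp is visible on the right one at about (228,155) in the left half of the picture. Its rim is at x≈0.553 and the tape at that y is x≈0.634, so the push is about 81 mm.

Call:
move_arm --increments '[[0,[-0.832,-0.151,0],0.988],[0,[-0.832,-0.151,0],0.988],[0,[-0.832,-0.151,0],0.988],[0,[-0.832,-0.151,0],0.988],[0,[-0.832,-0.151,0],0.988],[0,[-0.832,-0.151,0],0.988],[0,[-0.832,-0.151,0],0.988],[0,[-0.832,-0.151,0],0.988]]'

```text
t: 10.05
eef_pos: [0.422, -0.1242, 0.2379]
orientation: [[1.0, 0.019, -0.003], [0.019, -1.0, 0.001], [-0.003, -0.001, -1.0]]
contact_force: [0.8, 0.6, 0.2]
finger_gap: 0.0853
finger_force: 0.0
```

Call:
move_arm --increments '[[0,[0,0,0],0],[0,[0,0,0],0]]'

```text
t: 10.3
eef_pos: [0.4224, -0.1238, 0.2387]
orientation: [[1.0, 0.031, -0.001], [0.031, -1.0, 0.0], [-0.001, -0.0, -1.0]]
contact_force: [-0.1, -1.1, -0.1]
finger_gap: 0.0854
finger_force: 0.0
```

Call:
move_arm --increments '[[0,[0,0,0.15],0.036],[0,[0,0,0.3],0.036],[0,[0,0,0.42],0.036],[0,[0,0,0.5],0.036],[0,[0,0,0.54],0.036],[0,[0,0,0.55],0.036],[0,[0,0,0.55],0.036]]'

```text
t: 11.18
eef_pos: [0.4227, -0.1238, 0.0194]
orientation: [[1.0, -0.029, -0.0], [-0.029, -1.0, -0.0], [-0.0, 0.0, -1.0]]
contact_force: [0.3, 0.3, 0.6]
finger_gap: 0.0856
finger_force: 0.0
```

Call:
move_arm --increments '[[0,[0.012,0,0],0],[0,[0.025,0,0],0],[0,[0.038,0,0],0],[0,[0.05,0,0],0],[0,[0.062,0,0],0],[0,[0.075,0,0],0]]'

```text
t: 11.92
eef_pos: [0.4525, -0.1247, 0.0192]
orientation: [[1.0, -0.03, -0.001], [-0.03, -1.0, 0.0], [-0.001, -0.0, -1.0]]
contact_force: [-2.3, -0.0, 0.5]
finger_gap: 0.0855
finger_force: 0.0
```

Call:
move_arm --increments '[[0,[0.018,0,0],0],[0,[0.036,0,0],0],[0,[0.054,0,0],0],[0,[0.072,0,0],0],[0,[0.09,0,0],0],[0,[0.108,0,0],0],[0,[0.124,0,0],0],[0,[0.137,0,0],0]]'

```text
t: 12.92
eef_pos: [0.5078, -0.1265, 0.0193]
orientation: [[1.0, -0.03, 0.0], [-0.03, -1.0, -0.0], [0.0, 0.0, -1.0]]
contact_force: [-2.6, 0.7, 0.5]
finger_gap: 0.0853
finger_force: 0.0
```

```bash
python3 look.py f | grep topface
```

```text
scene topface [253. 169.] 659 [array([ 575.5, -124.3]), array([121.5,  85.1]), np.float64(88.2)] x 0.535 0.62 z 0.07
scene topface [182. 267.] 2543 [array([495.6, 205.9]), array([119.4, 100.8]), np.float64(87.7)] x 0.444 0.547 z 0.07
top topface [293. 144.] 84 [array([ 608.9, -164.7]), array([47.9, 16.2]), np.float64(85.2)] x 0.599 0.616 z 0.071
```

View pics/f.png

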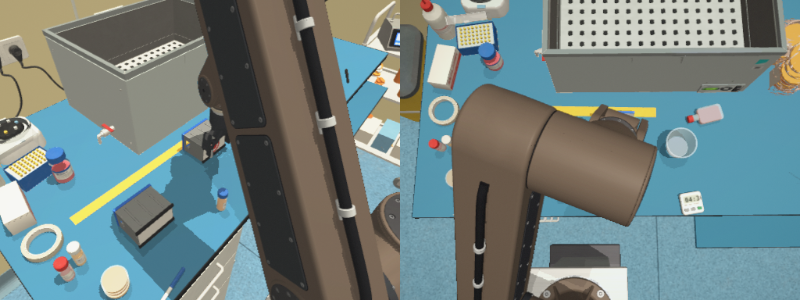

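The stamped crate's rim is at x≈0.617, which agrees with TCP+11+98 mm. About 17 mm remain.

Call:
move_arm --increments '[[0,[0.012,0,0],0],[0,[0.024,0,0],0],[0,[0.034,0,0],0],[0,[0.0425,0,0],0],[0,[0.0425,0,0],0]]'

```text
t: 13.65
eef_pos: [0.5249, -0.1271, 0.0193]
orientation: [[1.0, -0.03, 0.001], [-0.03, -1.0, -0.0], [0.001, 0.0, -1.0]]
contact_force: [0.1, 0.3, -0.1]
finger_gap: 0.0854
finger_force: 0.0
```

Call:
move_arm --increments '[[0,[-0.03,0,0],0],[0,[-0.07,0,0],0],[0,[-0.12,0,0],0],[0,[-0.12,0,-0.1],0],[0,[-0.12,0,-0.25],0],[0,[-0.12,0,-0.4],0],[0,[-0.12,0,-0.5],0]]'

```text
t: 14.52
eef_pos: [0.4759, -0.1256, 0.2219]
orientation: [[1.0, -0.03, 0.003], [-0.03, -1.0, -0.001], [0.003, 0.001, -1.0]]
contact_force: [-0.3, 0.5, 0.1]
finger_gap: 0.0855
finger_force: 0.0
```

Call:
move_arm --increments '[[0,[-0.1,0.15,0],0],[0,[-0.1,0.3,0],0],[0,[-0.1,0.45,0],0],[0,[-0.1,0.6,0],0],[0,[-0.1,0.75,0],0],[0,[-0.1,0.8,0],0],[0,[-0.1,0.8,0],0]]'

```text
t: 15.4
eef_pos: [0.426, -0.4444, 0.2186]
orientation: [[0.999, -0.032, -0.0], [-0.032, -0.999, 0.001], [-0.001, -0.001, -1.0]]
contact_force: [-0.7, -0.2, 0.3]
finger_gap: 0.0851
finger_force: 0.0
```

```bash
python3 look.py g
```

```text
scene topface [256. 168.] 1169 [array([ 585.7, -124.4]), array([119.4, 100.4]), np.float64(88.2)] x 0.534 0.637 z 0.07
scene topface [182. 267.] 2550 [array([495.8, 205.9]), array([120.4, 100.4]), np.float64(87.5)] x 0.443 0.547 z 0.07
scene sides [255. 186.] 668 [array([ 560.5, -101.8]), array([149.4,  73.1]), np.float64(50.3)] x 0.538 0.636 z 0.035
scene sides [187. 291.] 825 [array([469.7, 229.7]), array([148.7,  71.6]), np.float64(49.9)] x 0.448 0.545 z 0.034
scene red [270. 184.] 18 [ 0.541 -0.126  0.036]
top topface [274. 152.] 1746 [array([ 585.7, -128.2]), array([119.5,  99.6]), np.float64(88.2)] x 0.536 0.637 z 0.07
top topface [134. 193.] 2059 [array([495.8, 202. ]), array([119.5,  99.3]), np.float64(87.9)] x 0.445 0.546 z 0.07
top sides [154. 202.] 219 [array([467.3, 178.5]), array([ 74.1, 147.8]), np.float64(36.3)] x 0.445 0.541 z 0.031
```

View pics/g.png

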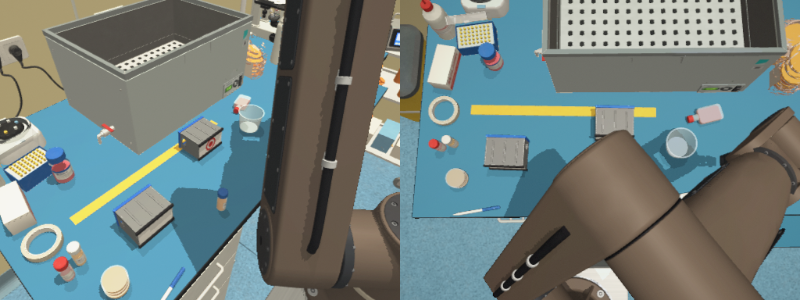

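The stamped crate's rim is at x≈0.635 and the tape middle is at 0.634. The other crate still lies short of the line, the bottle and cup stand, and the arm is clear.

```bash
python3 -c "
from bench import ctrl
print(ctrl.finish_job())"
```

```text
the job is handed in; nothing more can be done
None
```

I handed the job in, though no verdict came back: both crates lie on their backs, the stamped (right) crate's rim measures about 1 mm from the tape's middle line, and the other crate lies well short of it.

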